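Put the tape measure away in the bench bin with the bifold lid

TASK

Open the bench bin by the bow handle on its bifold lid, folding both panels back along the tracks until the lid is fully home against its end stop and stays there by itself. Then set the tape measure down inside the bin - set it down, do not drop it - and leave the lid folded open and everything else where it is.

Things in the scene. Friction and masses are not known exactly. Their poses are not given: they have to be found in the camera images.
- bin: Plywood bin fixed to the bench, 220 mm deep (x axis, +x = rear, away from the robot), 180 mm wide (y, +y = left); origin at the centre of its underside, on the bench; turned by up to 0.4 rad about z. The 8 mm side walls rise to 86 mm and carry aluminium tracks inside. Top of the front wall 70 mm, inner floor 5 mm above the bench. The bifold lid lies between the side walls.
- bin_in (a point): Centre of the bin's inner floor; axes as the bin. Room inside: 204 mm in x, 154 mm in y between the tracks, 69 mm high under the shut lid. A sanding block lies at the rear, so the free floor reaches from 102 mm in front of this point to about 20 mm behind it.
- lid_hinge (a point): Middle of the rear panel's fixed hinge axis, which runs along the bin's y: 102 mm behind the bin's centre and 74 mm above the bench. Both panels are 102 mm deep, 150 mm wide and 9 mm thick, tops at 83 mm when shut.
- lid_fold (a point): Middle of the axis that joins the two panels, on their undersides, 102 mm from lid_hinge. It swings up and rearward about lid_hinge. The front panel turns back by twice the rear panel's angle, so that its front edge slides rearward along the tracks, always 74 mm above the bench, and the fold rises between.
- lid_rear (a joint): Angle of the rear panel from level, rad: 0 shut, 1.42 fully folded, against its end stop (panels nearly upright, underside to underside). The hinges are stiff and lightly sprung towards shut: the lid stays wherever it is let go, but gets heavier to move the farther it folds. At the end stop the resistance rises sharply; short of 1.36 it is not fully home.
- bow_handle: Dark steel bow handle on the front panel: round bar 10 mm thick, 100 mm long along the bin's y, 90 mm free between its end legs. Origin in the middle of the bar's axis; z = the front panel's outward normal (up when shut), x = towards the fold. The bar's axis lies 25 mm in front of the fold, 26 mm off the panel's face and 35 mm off the plane of the hinge axes. Lifting takes 7 to 10 N.
- handle_bar (a point): Middle of the handle's bar (as bow_handle). As the panel leans, fingers that reach deep below the bar meet the panel: lean the gripper along with it, or let go part way and push the bar rearward from the front. The bar may turn between the fingers.
- tape_measure: Yellow and black tape measure standing upright, 36 mm wide (x) x 98 mm long (y) x 64 mm high, 0.2 to 0.4 kg; origin on its underside, z up. The 34 mm wide body reaches from 23 mm behind the origin to 49 mm ahead of it along +y (middle at y = +13 mm); grasp it there across x. It starts right of the bin, near or far; the screw box has the other place.
- screw_box: Closed cardboard screw box, 65 x 90 x 43 mm, loose, right of the bin; origin at the centre of its underside. A bystander.
- sanding_block: Black rubber sanding block, 64 (along the bin's x) x 112 x 36 mm, loose on the bin's floor, its centre about 59 mm behind bin_in; origin at the centre of its underside. A bystander, to stay there.
- electrical_tape: Black roll of tape, 60 mm across and 18 mm high, lying loose on the bench right of the bin, near the tape measure and the screw box; origin at the centre of its underside. A bystander.
Not all that is in view belongs to the job. There is more than one size of the tape_measure; the one meant has the size given above.

How it is judged:
On the way, in this order (a step that is already met when the one before it is completed fails the run):
1. the lid is raised part way with the fingers on its bow handle (value of joint lid_rear above 0.3 rad and contact force between the fingers and bow_handle above 0.5 N), for 0.1 s.
2. the lid is fully folded, home at its end stop, the tape measure not yet in the bin (value of joint lid_rear above 1.36 rad and not (x of tape_measure in the frame of bin_in between -0.105 and 0.105 m and y of tape_measure in the frame of bin_in between -0.085 and 0.085 m and z of tape_measure in the frame of bin_in between -0.01 and 0.055 m)), for 0.5 s.
At the end, for the whole second after the job is handed in: The lid stands folded home by itself (lid_rear above 1.36 rad); the tape measure rests, released, inside the bin's walls (its origin within 105 mm in x and 85 mm in y of bin_in and less than 55 mm above the inner floor) (value of joint lid_rear above 1.36 rad and x of tape_measure in the frame of bin_in between -0.105 and 0.105 m and y of tape_measure in the frame of bin_in between -0.085 and 0.085 m and z of tape_measure in the frame of bin_in between -0.01 and 0.055 m and linear speed of tape_measure below 0.03 m/s and contact force between the fingers and tape_measure below 0.1 N and contact force between the fingers and bow_handle below 0.1 N); the robot touches nothing.
It fails at once if the tape measure is dropped or thrown (faster than 0.8 m/s out of the fingers) (linear speed of tape_measure above 0.8 m/s and contact force between the fingers and tape_measure below 0.1 N).
It fails at once if the screw box is shifted by more than 40 mm (distance of screw_box from where it was at the start of the episode above 0.04 m).
It fails at once if the sanding block is shifted by more than 40 mm (distance of sanding_block from where it was at the start of the episode above 0.04 m).
It fails at once if the electrical tape is shifted by more than 40 mm (distance of electrical_tape from where it was at the start of the episode above 0.04 m).
It also fails if it takes over 72 s, if anything falls off the work surface, if the arm or the gripper's body presses on something with over 40 N, if the wrist force passes 120 N, or if a joint passes its speed limit or range.

ROBOT

A 6-joint arm with a two-finger parallel gripper is mounted at the origin on a cart in front of the work surface, level with it; the furniture and walls round the work are solid. World frame = base frame: x ahead of the robot, y to its left, z up, the work surface at z = 0. Lengths are in m, angles in rad, forces in N, time in s.
With the tool pointing down it reaches from about 0.25 to 0.775 m from the base axis. Payload 4 kg.
Tool frame: the origin (TCP) lies on the centre line of the jaws, within the pads' length; the fingertips stand 19 mm ahead of it and the grasp point (between the pads) is the TCP; x points along the fingers, z is the direction in which the jaws open and shut, and the axes are right-handed (so a half turn about x gives the same grasp; the last joint's range is limited). The gripper opens to 94 mm and grips with 3 to 60 N. Pads are 16 mm wide; open, the fingers measure 119 mm over their backs; the gripper's body (75 mm by 177 mm) begins 78 mm behind the grasp point.
Start: joints at [1.055, 0.087, 1.371, -0, 1.684, -0.103], TCP at [0.221, 0.504, 0.225] pointing down, gripper open.
Joint ranges: [-3.1, 3.1], [-0.76, 2.03], [0.27, 2.55], [-1.08, 4.22], [0.17, 2.65], [-2.57, 2.57]. Speed limits (rad/s): [2.79, 2.79, 3.14, 3.14, 3.14, 3.14].

INTERFACE

Orientations are given as [roll, pitch, yaw] about the fixed x, y, z axes, in that order (R = Rz(yaw) Ry(pitch) Rx(roll)).
In Python, from bench import robot, snapshot, camera_params gives the robot as it stands.
- The arm moves only by the tool step_arm, never from a script. Its argument "motion" is text: rows parted by semicolons, each of 7 numbers parted by spaces: the opening in per cent of the stroke, from 0 (shut) to 100 (fully open), then the shift along the tool's x, y, z in cm, then the turn, a rotation vector about the tool's x, y, z in rad. A call has 1 to 20 rows; each row shifts and turns the commanded pose from where the row before left it, along the tool's axes as they then stand; what a row does not reach is not made up. A row lasts 1/12 s, in which the tool goes at most 41.7 mm and 7.16 degrees, less where a joint would pass 70% of its speed; a pose out of reach is approached as far as the arm can. A call with a gripper value outside its range is refused whole. The fingers move at their own pace and stop on an object; the grip force is fixed at half the most. Time passes only in rows, so rows that do not move let the fingers close. It gives the time, the measured TCP pose, the force and the opening at its end, in the units of the state.
- robot.get_obs(): the state, without advancing time (a new reading comes with each control period).
- snapshot(name): name is "scene" or "top"; returns the picture (384x512x3 uint8, red, green, blue); there is no depth.
- camera_params(name): a dict with "fx", "fy", "cx", "cy" (pixels), "D" ([k1, k2, p1, p2, k3] as OpenCV has them; the pictures are not rectified), "R" (3x3) and "t" (3): a world point X has camera coordinates R X + t. Camera axes: x right, y down, z forward; pixel columns grow to the right and rows downward; lengths in m; the calibration is good to about 2 mm. A picture is of the moment at which its call begins. camera_params takes no time and is no camera call.
- robot.close_job(): hands the job in, once; it reports no verdict.
The state is a dict: "time": time; "joint_positions": joint angles; "qvel": joint speeds; "joint_torque": joint torques, N m; "tool_pos": TCP position; "ee_rot": TCP orientation; "wrist_force": force on the tool from outside, world axes, zero at the start; "wrist_torque": the same for the moment, N m; "width": finger opening in m.
Only numpy, scipy, OpenCV 4.12 (cv2) and the standard library are available. Lean on these libraries where they do the work, as an engineer would, in place of code of your own. Each camera call takes 0.05 s, during which the arm holds its last target.

## Working session

There is one attempt and no reset: what is moved stays moved. The work goes in short steps, Python scripts to look and compute and a tool call to move; the robot and the scene stay as the last step left them, time stands still between calls to the robot, and variables do not carry over. Pictures are saved under pics/ and viewed, and the job is handed in when it is done.

Besides the shell and the picture viewer there is one more tool, called after "Call:" in YAML: its name, and indented under it one key for each argument. step_arm: Moves the arm, as the interface text tells. Its arguments: {"type":"object","properties":{"motion":{"type":"string"}},"required":["motion"]}

```bash
ls; mkdir -p pics; python3 - <<'E'
from bench import robot,snapshot,camera_params
import cv2
for n in("scene","top"):
    im=snapshot(n); cv2.imwrite(f"pics/{n}0.png",cv2.resize(im[:,:,::-1],(800,600),interpolation=cv2.INTER_CUBIC)); cv2.imwrite(f"pics/{n}0_raw.png",im[:,:,::-1])
    print(n,camera_params(n))
print(robot.get_obs())
E
```

```text
pics
scene {'fx': 451.23396320194104, 'fy': 451.23396320194104, 'cx': 255.13789924170268, 'cy': 188.6721848525365, 'D': array([-0.04728204,  0.        ,  0.        ,  0.        ,  0.        ]), 'R': array([[ 0.8250666 , -0.56498893,  0.00725442],
       [-0.42242343, -0.62530003, -0.65616942],
       [ 0.37526465,  0.53831903, -0.75457873]]), 't': array([-0.60228849,  0.11799639,  0.86500323])}
top {'fx': 385.22002676092126, 'fy': 385.22002676092126, 'cx': 254.97347536917275, 'cy': 191.56419793998637, 'D': array([-0.00113429,  0.        ,  0.        ,  0.        ,  0.        ]), 'R': array([[ 0.00637648, -0.99997672,  0.00242839],
       [-0.9835237 , -0.00671027, -0.18065468],
       [ 0.18066677, -0.00123644, -0.98354359]]), 't': array([-0.29301625,  0.52106442,  0.83887937])}
{'time': 0.1, 'joint_positions': array([ 1.05489370e+00,  8.78591598e-02,  1.37206250e+00, -2.35783360e-05,
        1.68361106e+00, -1.03111001e-01]), 'qvel': array([ 0.00048031, -0.0006886 , -0.00269097,  0.00133234, -0.0013072 ,
       -0.00018675]), 'joint_torque': array([ 2.47980461e-03, -3.41251838e+01, -3.03302443e+01,  7.18904659e-02,
        3.03799531e-02, -1.05137203e-04]), 'tool_pos': array([0.22043597, 0.50340119, 0.22345379]), 'ee_rot': array([ 3.05055984,  1.56885612, -2.07462339]), 'wrist_force': array([ 0.45219997, -0.06259277,  0.54032663]), 'wrist_torque': array([-0.01911367, -0.02090878,  0.04350686]), 'width': 0.0937510082836875}
```

View pics/scene0.png

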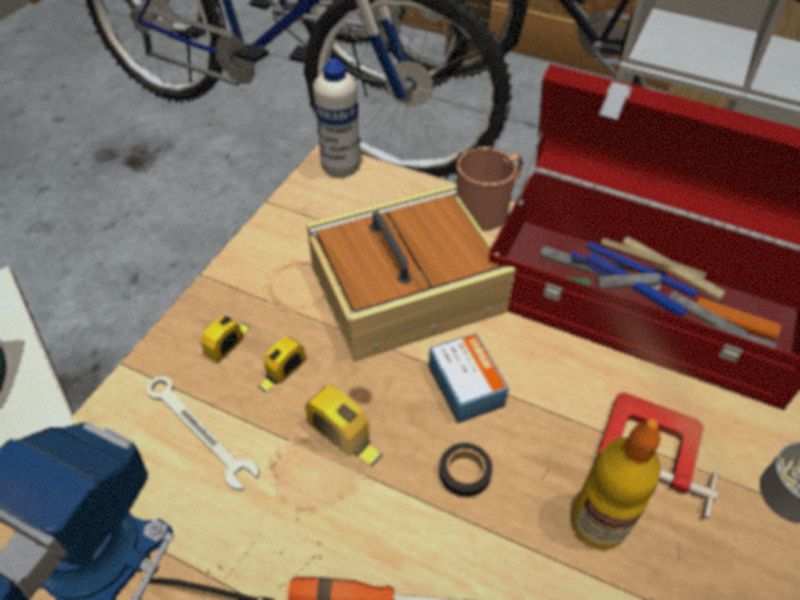

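View pics/top0.png

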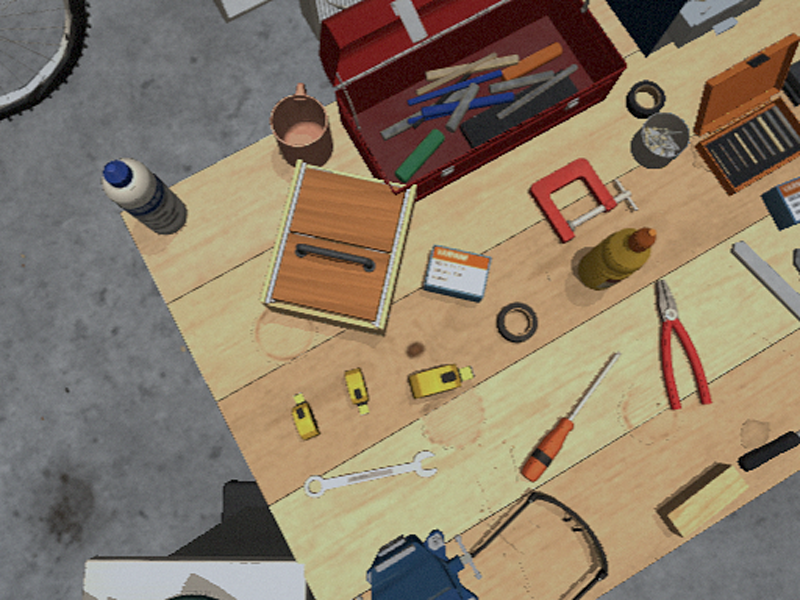

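The scene view shows the shut lid with its handle (375-410, 210-280). The large tape measure is at (340,420), screw box at (468,375) and tape roll at (466,468). The top view shows the handle at (300,250)-(372,265), the large tape at (438,380), and two smaller tape measures as decoys. I'll enlarge these next.

```bash
python3 - <<'E'
import cv2
a=cv2.imread("pics/top0_raw.png")
def crop(a,x,y,w,h,s,n):
    c=cv2.resize(a[y:y+h,x:x+w],None,fx=s,fy=s,interpolation=cv2.INTER_CUBIC)
    for i in range(0,w,10):
        cv2.line(c,(i*s,0),(i*s,4 if i%50 else 12),(0,0,255),1)
        if i%20==0: cv2.putText(c,str(x+i),(i*s,22),0,.35,(0,0,255),1)
    for i in range(0,h,10):
        cv2.line(c,(0,i*s),(6,i*s),(0,0,255),1)
        if i%20==0: cv2.putText(c,str(y+i),(8,i*s+4),0,.35,(0,0,255),1)
    cv2.imwrite(n,c)
crop(a,160,95,120,120,5,"pics/top_bin.png")
crop(a,180,220,130,65,6,"pics/top_tape.png")
b=cv2.imread("pics/scene0_raw.png")
crop(b,190,115,145,115,5,"pics/sc_bin.png")
crop(b,180,230,140,95,5,"pics/sc_tape.png")
E
```

```text
(no output)
```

View pics/top_bin.png

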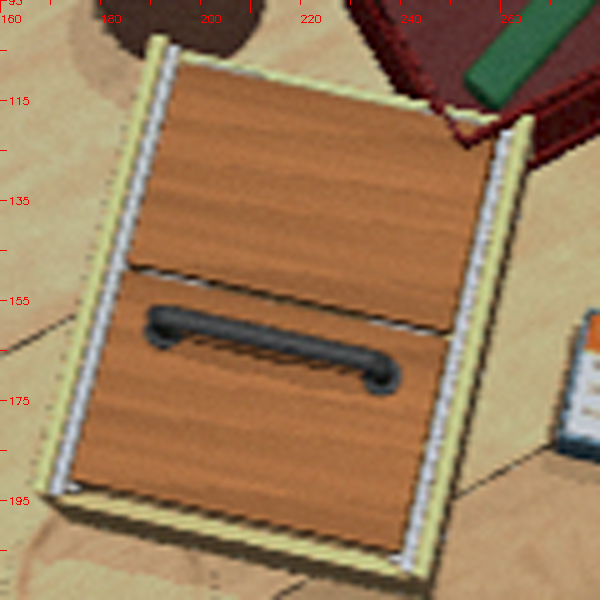

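View pics/top_tape.png

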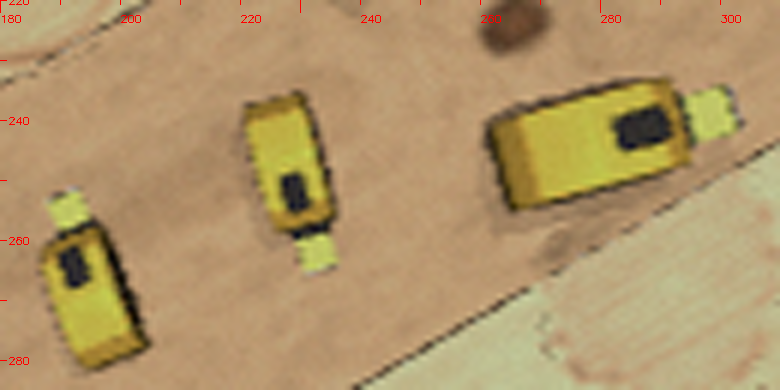

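View pics/sc_bin.png

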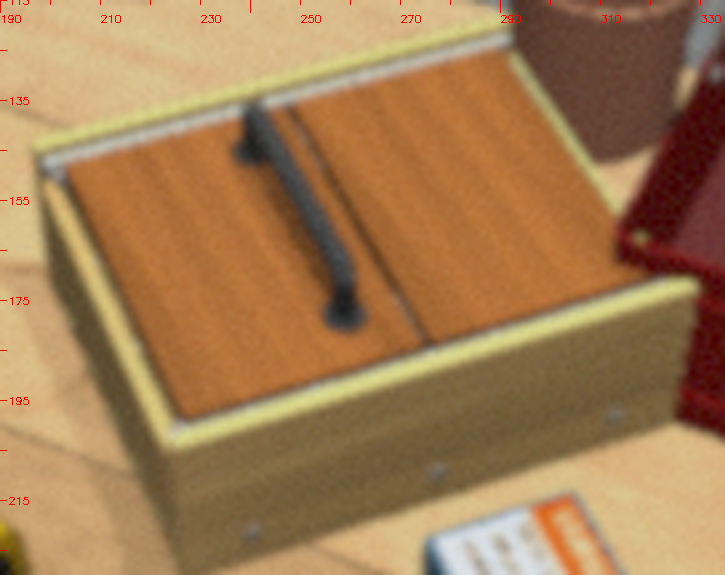

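View pics/sc_tape.png

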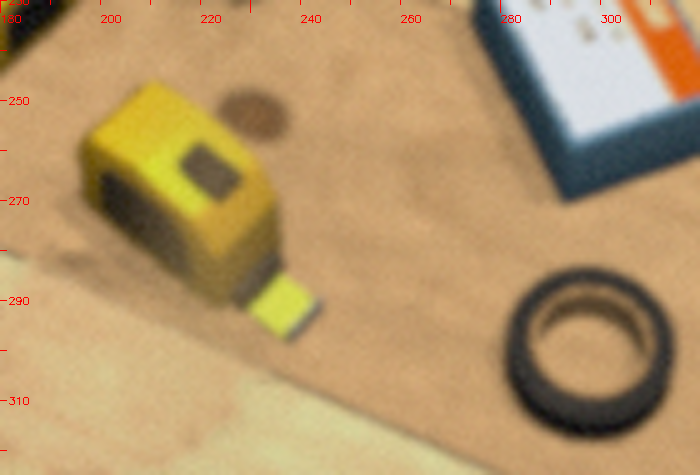

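```bash
cat > h.py <<'E'
import numpy as np,cv2
from bench import robot,snapshot,camera_params
from scipy.optimize import least_squares
from scipy.spatial.transform import Rotation as Rn
P={n:camera_params(n) for n in("scene","top")}
def proj(n,X):
    p=P[n];K=np.array([[p['fx'],0,p['cx']],[0,p['fy'],p['cy']],[0,0,1]])
    return cv2.projectPoints(np.atleast_2d(X).astype(float),cv2.Rodrigues(p['R'])[0],p['t'],K,p['D'])[0][:,0]
def ray(n,uv,z):
    p=P[n];K=np.array([[p['fx'],0,p['cx']],[0,p['fy'],p['cy']],[0,0,1]])
    q=cv2.undistortPoints(np.array([[uv]],float),K,p['D'])[0,0]
    d=p['R'].T@np.array([q[0],q[1],1]);c=-p['R'].T@p['t']
    return c+d*(z-c[2])/d[2]
def c2r(c,o,s): return (np.array(c)+.5)/s-.5+np.array(o)
def tf(q,L):
    c,s=np.cos(q[2]),np.sin(q[2]);L=np.atleast_2d(np.array(L,float))
    return np.c_[q[0]+c*L[:,0]-s*L[:,1],q[1]+s*L[:,0]+c*L[:,1],L[:,2]]
def fit(obs,q0):
    def f(q): return np.concatenate([(proj(n,tf(q,l))[0]-uv) for n,l,uv in obs])
    r=least_squares(f,q0,loss='soft_l1'); return r.x,f(r.x).reshape(-1,2)
E
python3 - <<'E'
from h import *
T=lambda *c:c2r(c,(160,95),5); S=lambda *c:c2r(c,(190,115),5)
h=.086
obs=[("top",(.11,.09,h),T(155,37)),("top",(.11,-.09,h),T(533,118)),("top",(-.11,.09,h),T(38,490)),("top",(-.11,-.09,h),T(430,578)),
("top",(-.025,.047,.109),T(160,318)),("top",(-.025,-.047,.109),T(383,362)),
("scene",(-.11,.09,h),S(36,148)),("scene",(-.11,-.09,h),S(172,445)),("scene",(.11,-.09,h),S(697,285)),
("scene",(-.025,.047,.109),S(255,108)),("scene",(-.025,-.047,.109),S(343,280))]
q,r=fit(obs,[.6,.3,-.2]);print("bin",q);print(r.round(1))
T=lambda *c:c2r(c,(180,220),6); S=lambda *c:c2r(c,(180,230),5)
print("decoy2 len",[ray("top",T(*c),.05) for c in((245,105),(303,93),(278,230),(333,222))])
# top face: estimate z levels
for z in(.064,.05): print(z,[ray("top",T(*c),z).round(4) for c in((490,122),(668,78),(690,160),(515,210))])
print("tab end",[ray("top",T(*c),.004).round(4) for c in((728,85),(742,130))])
print("tab end sc",[ray("scene",S(*c),.004).round(4) for c in((288,340),(322,300))])
for n,uv in(("top",(516/800*512,322*.64)),("scene",(466*.64,468*.64))):print("roll",ray(n,uv,.018 if n=="top" else .009))
print("box top",[ray("top",np.array(c)*.64,.043).round(3) for c in((432,246),(490,253),(483,300),(423,289))])
E
```

```text
bin [ 0.60059953 -0.20533545 -0.20784506]
[[-0.1 -1. ]
 [ 0.9 -1.4]
 [-0.9  0.4]
 [ 0.6  0.1]
 [ 1.4 -0.6]
 [-1.1 -0.4]
 [-2.1 -1.2]
 [ 0.1  1.6]
 [ 0.1  0.8]
 [-0.7  1.2]
 [-0.5 -2.3]]
decoy2 len [array([ 0.4180734 , -0.21259115,  0.05      ]), array([ 0.42269158, -0.23422611,  0.05      ]), array([ 0.3720231 , -0.22586794,  0.05      ]), array([ 0.3750803 , -0.24621784,  0.05      ])]
0.064 [array([ 0.4115, -0.3041,  0.064 ]), array([ 0.4281, -0.3698,  0.064 ]), array([ 0.3982, -0.3776,  0.064 ]), array([ 0.3796, -0.3134,  0.064 ])]
0.05 [array([ 0.4123, -0.3044,  0.05  ]), array([ 0.4292, -0.3711,  0.05  ]), array([ 0.3987, -0.379 ,  0.05  ]), array([ 0.3799, -0.3138,  0.05  ])]
tab end [array([ 0.4301, -0.3992,  0.004 ]), array([ 0.4125, -0.4044,  0.004 ])]
tab end sc [array([ 0.4141, -0.4048,  0.004 ]), array([ 0.4329, -0.3984,  0.004 ])]
roll [ 0.49476901 -0.46786083  0.018     ]
roll [ 0.49967551 -0.47062337  0.009     ]
box top [array([ 0.606, -0.34 ,  0.043]), array([ 0.596, -0.427,  0.043]), array([ 0.524, -0.415,  0.043]), array([ 0.54 , -0.326,  0.043])]
```

```bash
python3 - <<'E'
from h import *
T=lambda *c:c2r(c,(160,95),5); S=lambda *c:c2r(c,(190,115),5)
print("bar ends top",[ray("top",T(*c),.109).round(4) for c in((160,318),(383,362))],"scene",[ray("scene",S(*c),.109).round(4) for c in((255,108),(343,280))])
print("model",tf([.6006,-.2053,-.208],[(-.025,.05,.109),(-.025,-.05,.109),(-.025,0,.109)]).round(4))
T2=lambda *c:c2r(c,(180,220),6); S2=lambda *c:c2r(c,(180,230),5)
obs=[("top",(-.018,-.049,.003),T2(742,132)),("top",(.018,-.049,.003),T2(728,85)),("top",(-.017,.049,.055),T2(512,210)),("top",(.017,.049,.055),T2(488,122)),("top",(.017,-.023,.055),T2(672,80)),("top",(-.017,-.023,.055),T2(690,162)),
("scene",(-.018,-.049,.003),S2(288,340)),("scene",(.018,-.049,.003),S2(322,300)),("scene",(-.017,-.023,.02),S2(218,305))]
q,r=fit(obs,[.41,-.36,.28]);print("tape",q,tf(q,(0,.013,0)));print(r.round(1))
o=robot.get_obs();R=Rn.from_euler('xyz',o['ee_rot']).as_matrix();print(R.round(3))
E
```

```text
bar ends top [array([ 0.5846, -0.1512,  0.109 ]), array([ 0.5656, -0.2485,  0.109 ])] scene [array([ 0.5889, -0.152 ,  0.109 ]), array([ 0.5638, -0.2516,  0.109 ])]
model [[ 0.5865 -0.1512  0.109 ]
 [ 0.5658 -0.2491  0.109 ]
 [ 0.5761 -0.2001  0.109 ]]
tape [ 0.40828923 -0.35517379  0.26337013] [[ 0.40490486 -0.34262206  0.        ]]
[[ 1.2  3.5]
 [-0.7 -3.5]
 [-0.1  0.3]
 [-0.   0. ]
 [ 0.4 -1.2]
 [ 1.5 -0. ]
 [-4.2  4.3]
 [ 2.4 -1.5]
 [-1.  -2.4]]
[[-0.001 -0.916  0.401]
 [-0.002  0.401  0.916]
 [-1.     0.    -0.002]]
```

Call:
step_arm:
  motion: "100 0 -3.04 -2.51 0 0 0;100 0 -3.04 -2.51 0 0 0;100 0 -3.04 -2.51 0 0 0;100 0 -3.04 -2.51 0 0 0;100 0 -3.04 -2.51 0 0 0;100 0 -3.04 -2.51 0 0 0;100 0 -3.04 -2.51 0 0 0;100 0 -3.04 -2.51 0 0 0;100 0 -3.04 -2.51 0 0 0;100 0 -3.04 -2.51 0 0 0;100 0 -3.04 -2.51 0 0 0;100 0 -3.04 -2.51 0 0 0;100 0 -3.04 -2.51 0 0 0;100 0 -3.04 -2.51 0 0 0;100 0 -3.04 -2.51 0 0 0;100 0 -3.04 -2.51 0 0 0;100 0 -3.04 -2.51 0 0 0;100 0 -3.04 -2.51 0 0 0;100 0 -3.04 -2.51 0 0 0;100 0 -3.04 -2.51 0 0 0"

```text
time: 1.77
tool_pos: [0.5765, -0.2018, 0.2237]
ee_rot: [1.365, 1.57, 2.523]
wrist_force: [0.6, -0.1, 1.6]
width: 0.0939
```

Call:
step_arm:
  motion: "100 0 0 0 0.114 0 0;100 0 0 0 0.114 0 0;100 0 0 0 0.114 0 0;100 0 0 0 0.114 0 0;100 0 0 0 0.114 0 0;100 0 0 0 0.114 0 0;100 0 0 0 0.114 0 0;100 0 0 0 0.114 0 0;100 0 0 0 0.114 0 0;100 0 0 0 0.114 0 0;100 0 0 0 0.114 0 0;100 0 0 0 0.112 0 0;100 0 0 0 0 0 0"

```text
time: 2.85
tool_pos: [0.5759, -0.1998, 0.2237]
ee_rot: [2.85, 1.569, 2.64]
wrist_force: [-0.2, 0.4, 0.2]
width: 0.0939
```

```bash
cat >> h.py <<'E'
def to(target,jawang=None,lean=0):
    """shift in tool cm to reach world target; jaw angle error"""
    o=robot.get_obs();R=Rn.from_euler('xyz',o['ee_rot']).as_matrix()
    print("t",round(o['time'],2),"pos",o['tool_pos'].round(4),"F",o['wrist_force'].round(1),"w",round(o['width'],4),"j",o['joint_positions'].round(2))
    print("toolx",R[:,0].round(3),"toolz",R[:,2].round(3),"ang",np.arctan2(R[1,2],R[0,2]).round(4))
    print("shift cm",(100*R.T@(np.array(target)-o['tool_pos'])).round(2))
    if jawang is not None:
        x=np.array([0,0,-1.]);z=np.array([np.cos(jawang),np.sin(jawang),0]);G=np.c_[x,np.cross(z,x),z]
        print("rotvec",Rn.from_matrix(R.T@G).as_rotvec().round(3))
E
python3 -c "
from h import *
to([.5761,-.2001,.117],-.208)
im=snapshot('scene');cv2.imwrite('pics/s1.png',cv2.resize(im[60:300,100:420,::-1],(800,600)))"
```

```text
t 2.85 pos [ 0.5759 -0.1998  0.2237] F [-0.2  0.4  0.2] w 0.0939 j [-0.43  0.22  1.22  0.    1.7  -0.22]
toolx [-0.001  0.001 -1.   ] toolz [ 0.978 -0.208 -0.001] ang -0.2098
shift cm [10.67 -0.03  0.03]
rotvec [-0.002 -0.001 -0.   ]
```

View pics/s1.png

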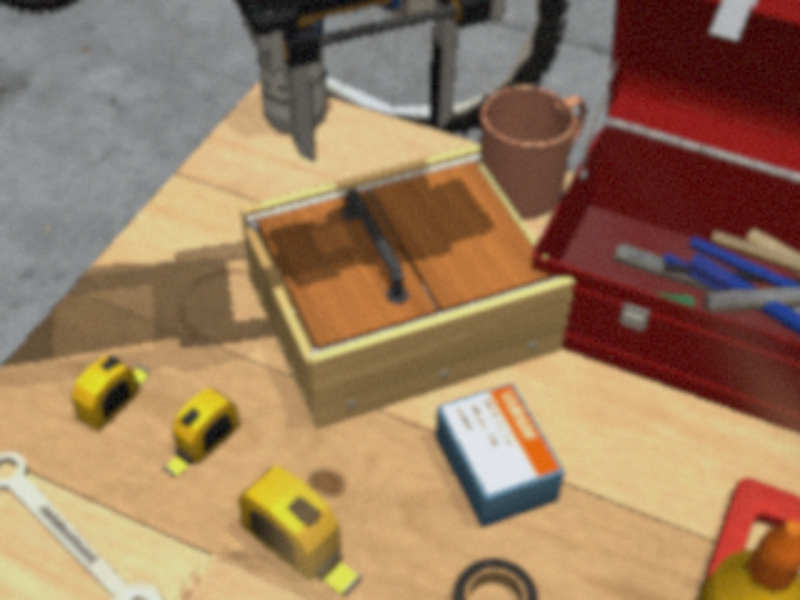

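The fingers straddle the handle from above and the jaws line up with the bin's x axis. I'll descend and close.

Call:
step_arm:
  motion: "100 2.1 0 0 0 0 0;100 2.1 0 0 0 0 0;100 2.1 0 0 0 0 0;100 2.1 0 0 0 0 0;100 2.2 0 0 0 0 0;60 0 0 0 0 0 0;30 0 0 0 0 0 0;0 0 0 0 0 0 0;0 0 0 0 0 0 0;0 0 0 0 0 0 0;0 0 0 0 0 0 0;0 0 0 0 0 0 0;0 0 0 0 0 0 0;0 0 0 0 0 0 0"

```text
time: 4.07
tool_pos: [0.5763, -0.2, 0.1187]
ee_rot: [-0.043, 1.57, -0.251]
wrist_force: [0.3, 0.3, -0.2]
width: 0.0374
```

```bash
python3 -c "
from h import *
to([.5761,-.2001,.117],-.208)
im=snapshot('scene');cv2.imwrite('pics/s2.png',cv2.resize(im[60:240,180:420,::-1],(800,600)))
ln=0
for th in np.arange(0,1.46,.1):
    c,s=np.cos(th),np.sin(th); b=np.array([.102-.102*c-.025*c-.035*s,.074+.102*s-.025*s+.035*c]); print(round(th,2),((b-[-.025,.109])*100).round(2))
"
```

```text
t 4.07 pos [ 0.5763 -0.2     0.1187] F [ 0.3  0.3 -0.2] w 0.0374 j [-0.43  0.26  1.38  0.    1.5  -0.22]
toolx [ 0. -0. -1.] toolz [ 0.978 -0.206  0.   ] ang -0.2079
shift cm [ 0.17 -0.02 -0.01]
rotvec [0. 0. 0.]
0.0 [0. 0.]
0.1 [-0.29  0.75]
0.2 [-0.44  1.46]
0.3 [-0.47  2.12]
0.4 [-0.36  2.72]
0.5 [-0.12  3.26]
0.6 [0.24 3.74]
0.7 [0.73 4.14]
0.8 [1.34 4.46]
0.9 [2.06 4.71]
1.0 [2.89 4.87]
1.1 [3.82 4.95]
1.2 [4.84 4.94]
1.3 [5.93 4.86]
1.4 [7.09 4.68]
```

View pics/s2.png

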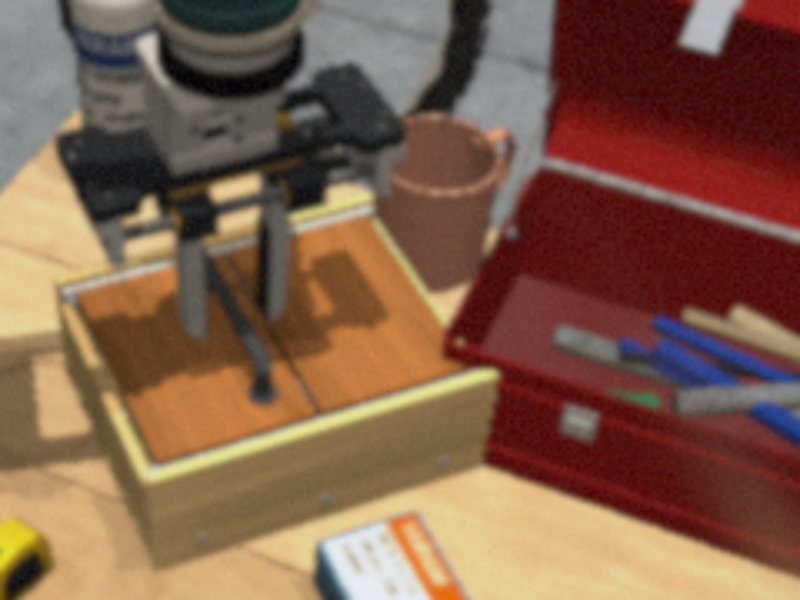

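The fingers straddle the bar and are still closing (tips at about (195,335) and (275,315)). I'll go 3 mm lower and finish closing.

Call:
step_arm:
  motion: "0 0.3 0 0 0 0 0;0 0 0 0 0 0 0;0 0 0 0 0 0 0;0 0 0 0 0 0 0;0 0 0 0 0 0 0;0 0 0 0 0 0 0;0 0 0 0 0 0 0;0 0 0 0 0 0 0"

```text
time: 4.78
tool_pos: [0.5764, -0.1999, 0.1151]
ee_rot: [0.702, 1.571, 0.494]
wrist_force: [1.9, -1.5, -3.5]
width: 0.0089
```

Call:
step_arm:
  motion: "0 -0.37 0 -0.15 0 0 0;0 -0.38 0 -0.14 0 0 0;0 -0.36 0 -0.08 0 0 0;0 -0.35 0 -0.07 0 0 0;0 -0.33 0 -0.02 0 0 0;0 -0.33 0 -0.01 0 0 0;0 -0.3 0 0.05 0 0 0;0 -0.3 0 0.06 0 0 0;0 -0.27 0 0.11 0 0 0;0 -0.27 0 0.13 0 0 0;0 0 0 0 0 0 0;0 0 0 0 0 0 0"

```text
time: 5.78
tool_pos: [0.5737, -0.1993, 0.1468]
ee_rot: [3.0, 1.567, 2.791]
wrist_force: [-0.3, -0.5, -13.3]
width: 0.0087
```

```bash
python3 -c "
from h import *
to([.5761,-.2001,.117],-.208)
im=snapshot('scene');cv2.imwrite('pics/s3.png',cv2.resize(im[60:240,180:420,::-1],(800,600)))
"
```

```text
t 5.78 pos [ 0.5737 -0.1993  0.1468] F [ -0.3  -0.5 -13.3] w 0.0087 j [-0.43  0.24  1.35 -0.    1.56 -0.22]
toolx [-0.004  0.001 -1.   ] toolz [ 0.978 -0.207 -0.004] ang -0.2081
shift cm [ 2.98 -0.03  0.26]
rotvec [-0.    -0.004 -0.001]
```

View pics/s3.png

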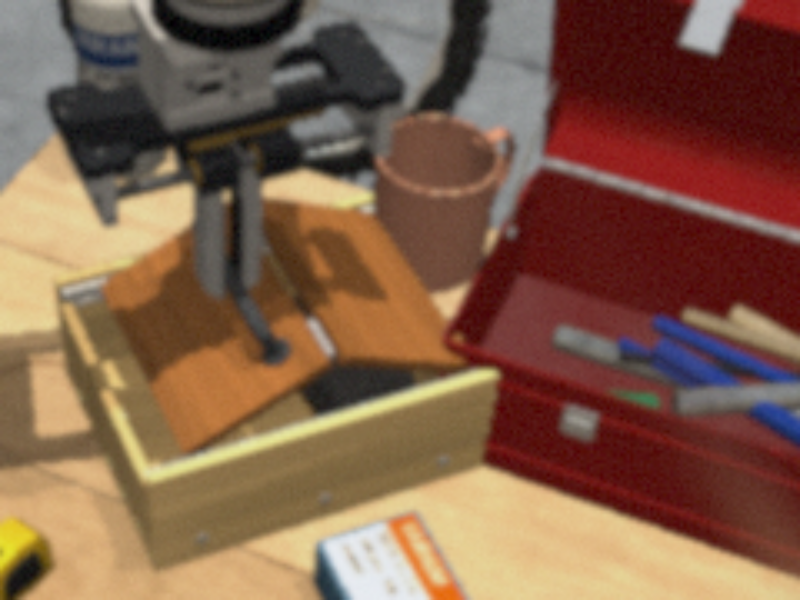

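The lid is up to about 0.5 rad with the bar gripped and the panels folding properly. I'll carry on to 1.0 rad.

Call:
step_arm:
  motion: "0 -0.24 0 0.17 0 0 0;0 -0.24 0 0.19 0 0 0;0 -0.2 0 0.24 0 0 0;0 -0.2 0 0.25 0 0 0;0 -0.16 0 0.3 0 0 0;0 -0.16 0 0.31 0 0 0;0 -0.13 0 0.35 0 0 0;0 -0.12 0 0.37 0 0 0;0 -0.08 0 0.41 0 0 0;0 -0.08 0 0.42 0 0 0;0 0 0 0 0 0 0"

```text
time: 6.75
tool_pos: [0.6029, -0.2054, 0.1652]
ee_rot: [3.044, 1.566, 2.836]
wrist_force: [-6.2, 1.7, -8.1]
width: 0.0091
```

```bash
python3 -c "
from h import *
to([.5761,-.2001,.117],-.208)
im=snapshot('scene');cv2.imwrite('pics/s4.png',cv2.resize(im[60:240,180:420,::-1],(800,600)))
"
```

```text
t 6.75 pos [ 0.6029 -0.2054  0.1652] F [-6.2  1.7 -8.1] w 0.0091 j [-0.42  0.3   1.24 -0.    1.61 -0.21]
toolx [-0.004  0.001 -1.   ] toolz [ 0.978 -0.207 -0.005] ang -0.208
shift cm [ 4.83 -0.04 -2.71]
rotvec [-0.    -0.005 -0.   ]
```

View pics/s4.png

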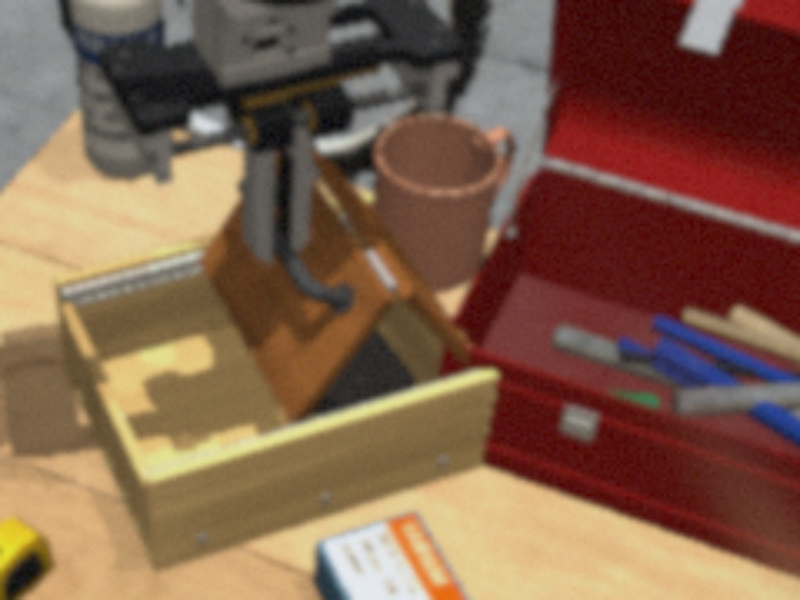

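Call:
step_arm:
  motion: "0 -0.04 0 0.46 0 0 0;0 -0.04 0 0.47 0 0 0;0 0 0 0.51 0 0 0;0 0.01 0 0.51 0 0 0;0 0.04 0 0.54 0 0 0;0 0.04 0 0.55 0 0 0;0 0.05 0 0.4 0 0 0;0 0 0 0 0 0 0"

```text
time: 7.47
tool_pos: [0.6369, -0.2125, 0.1644]
ee_rot: [3.006, 1.566, 2.798]
wrist_force: [-6.4, 1.3, -9.5]
width: 0.0089
```

```bash
python3 -c "
from h import *
to([.5761,-.2001,.117],-.208)
im=snapshot('scene');cv2.imwrite('pics/s5.png',cv2.resize(im[60:240,180:420,::-1],(800,600)))
"
```

```text
t 7.47 pos [ 0.6369 -0.2125  0.1644] F [-6.4  1.3 -9.5] w 0.0089 j [-0.41  0.38  1.14 -0.    1.63 -0.2 ]
toolx [-0.004  0.001 -1.   ] toolz [ 0.978 -0.206 -0.004] ang -0.2079
shift cm [ 4.76 -0.05 -6.18]
rotvec [ 0.    -0.004 -0.001]
```

View pics/s5.png

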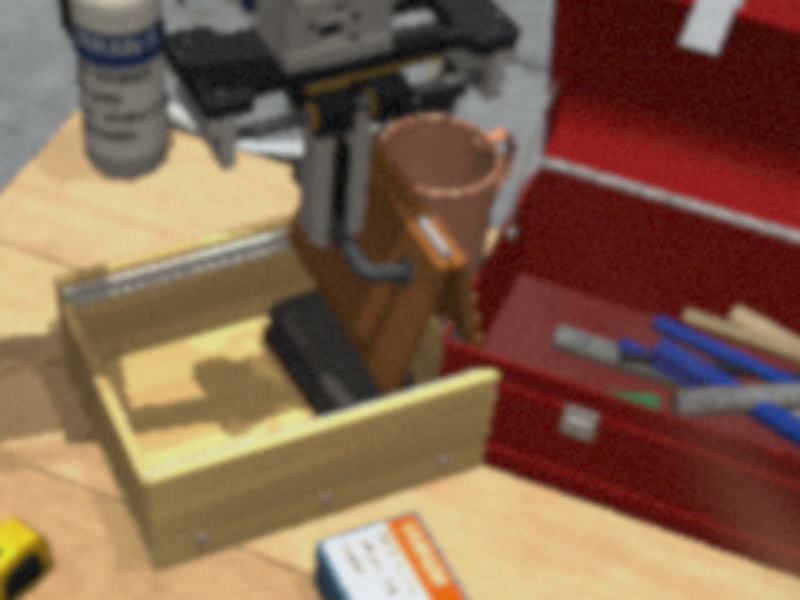

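The lid is at about 1.32 rad. I'll push in small steps until the stop force appears.

Call:
step_arm:
  motion: "0 0.04 0 0.3 0 0 0;0 0.05 0 0.3 0 0 0;0 0.05 0 0.3 0 0 0;0 0 0 0 0 0 0"

```text
time: 7.85
tool_pos: [0.6455, -0.2142, 0.1632]
ee_rot: [2.97, 1.566, 2.762]
wrist_force: [-6.5, 2.0, -8.5]
width: 0.0091
```

Call:
step_arm:
  motion: "0 0.04 0 0.2 0 0 0;0 0.04 0 0.2 0 0 0;0 0 0 0 0 0 0"

```text
time: 8.1
tool_pos: [0.6485, -0.2148, 0.1625]
ee_rot: [3.021, 1.564, 2.813]
wrist_force: [-10.0, 2.0, -7.0]
width: 0.0091
```

Call:
step_arm:
  motion: "0 0.03 0 0.2 0 0 0;0 0.03 0 0.2 0 0 0;0 0 0 0 0 0 0;0 0 0 0 0 0 0"

```text
time: 8.43
tool_pos: [0.6488, -0.2149, 0.1623]
ee_rot: [3.076, 1.556, 2.868]
wrist_force: [-18.4, 4.1, -1.7]
width: 0.0089
```

Call:
step_arm:
  motion: "0 0 0 0.2 0 0 0;0 0 0 0.2 0 0 0;0 0 0 0 0 0 0;0 0 0 0 0 0 0;0 0 0 0 0 0 0"

```text
time: 8.85
tool_pos: [0.6492, -0.2149, 0.1621]
ee_rot: [3.087, 1.547, 2.878]
wrist_force: [-27.1, 6.2, 0.2]
width: 0.009
```

```bash
python3 -c "
from h import *
to([.5761,-.2001,.117],-.208)
im=snapshot('scene');cv2.imwrite('pics/s6.png',cv2.resize(im[60:240,180:420,::-1],(800,600)))
"
```

```text
t 8.85 pos [ 0.6492 -0.2149  0.1621] F [-27.1   6.2   0.2] w 0.009 j [-0.4   0.42  1.08 -0.    1.66 -0.19]
toolx [-0.023  0.006 -1.   ] toolz [ 0.978 -0.207 -0.024] ang -0.2087
shift cm [ 4.69 -0.07 -7.35]
rotvec [-0.001 -0.024 -0.001]
```

View pics/s6.png

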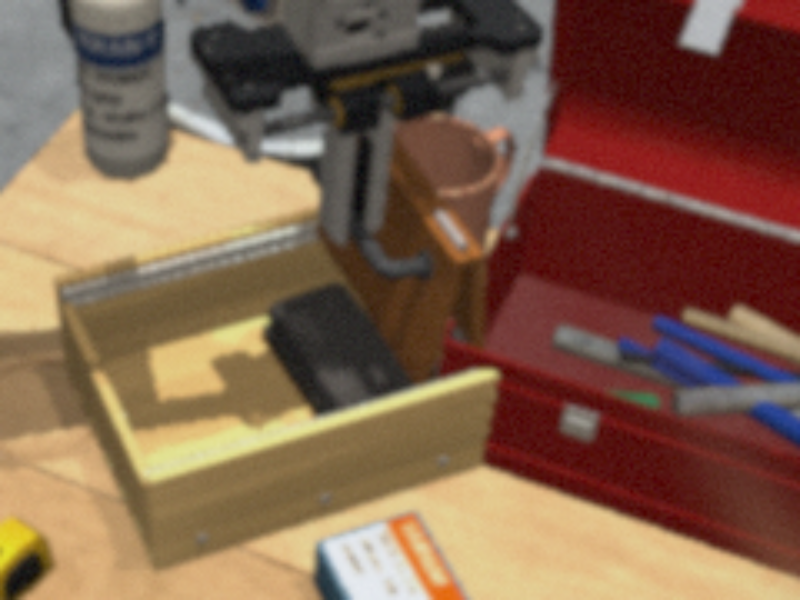

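The lid is at its stop: the stop force reached 27 N and the panels stand upright. I'll unload, open slightly and lift clear.

Call:
step_arm:
  motion: "0 0 0 -0.2 0 0 0;0 0 0 -0.2 0 0 0;18 0 0 0 0 0 0;18 0 0 0 0 0 0;18 0 0 0 0 0 0;18 0 0 0 0 0 0"

```text
time: 9.4
tool_pos: [0.6521, -0.2156, 0.1624]
ee_rot: [3.031, 1.564, 2.823]
wrist_force: [-9.1, 3.4, -5.9]
width: 0.0173
```

```bash
python3 -c "
from h import *
to(tf([.6006,-.2053,-.208],(.0484,0,.162))[0],-.208)
"
```

```text
t 9.4 pos [ 0.6521 -0.2156  0.1624] F [-9.1  3.4 -5.9] w 0.0173 j [-0.4   0.42  1.09 -0.    1.64 -0.19]
toolx [-0.006  0.002 -1.   ] toolz [ 0.978 -0.207 -0.006] ang -0.208
shift cm [ 0.04 -0.06 -0.41]
rotvec [-0.    -0.006 -0.001]
```

Call:
step_arm:
  motion: "18 0 0 -0.2 0 0 0;18 0 0 -0.2 0 0 0;18 0 0 0 0 0 0"

```text
time: 9.65
tool_pos: [0.6516, -0.2159, 0.1647]
ee_rot: [-0.145, 1.566, -0.353]
wrist_force: [-3.8, 1.2, 0.6]
width: 0.0172
```

Call:
step_arm:
  motion: "18 0 0 -0.2 0 0 0;18 0 0 0 0 0 0"

```text
time: 9.82
tool_pos: [0.6507, -0.2159, 0.1641]
ee_rot: [-0.142, 1.564, -0.35]
wrist_force: [0.3, -0.6, -0.8]
width: 0.0169
```

```bash
python3 -c "
from h import *
to(tf([.6006,-.2053,-.208],(.0484,0,.162))[0],-.208)
"
```

```text
t 9.82 pos [ 0.6507 -0.2159  0.1641] F [ 0.3 -0.6 -0.8] w 0.0169 j [-0.4   0.4   1.11  0.    1.62 -0.2 ]
toolx [ 0.007 -0.002 -1.   ] toolz [ 0.978 -0.206  0.007] ang -0.2079
shift cm [ 0.21  0.   -0.28]
rotvec [0.    0.007 0.001]
```

No contact force remains, so I'll lift straight up.

Call:
step_arm:
  motion: "18 -0.5 0 0 0 0 0;18 -0.5 0 0 0 0 0;18 -1 0 0 0 0 0;18 -1.5 0 0 0 0 0;18 -2 0 0 0 0 0;18 -2 0 0 0 0 0;18 -1 0 0 0 0 0;18 0 0 0 0 0 0"

```text
time: 10.48
tool_pos: [0.6503, -0.2158, 0.2507]
ee_rot: [-0.178, 1.563, -0.386]
wrist_force: [0.5, 1.0, 1.0]
width: 0.0172
```

```bash
python3 -c "
from h import *
to([.405,-.3425,.22],.272)
for n in('scene','top'):
  im=snapshot(n);cv2.imwrite('pics/%s7_raw.png'%n,im[:,:,::-1])
  c=im[60:240,180:420] if n=='scene' else im[75:270,130:390]
  cv2.imwrite('pics/%s7.png'%n,cv2.resize(c[:,:,::-1],(800,600),interpolation=cv2.INTER_CUBIC))
"
```

```text
t 10.48 pos [ 0.6503 -0.2158  0.2507] F [0.5 1.  1. ] w 0.0172 j [-0.4   0.39  0.95  0.    1.79 -0.2 ]
toolx [ 0.008 -0.003 -1.   ] toolz [ 0.978 -0.206  0.008] ang -0.208
shift cm [  2.92 -17.45 -21.41]
rotvec [-0.48   0.008  0.003]
```

View pics/scene7.png

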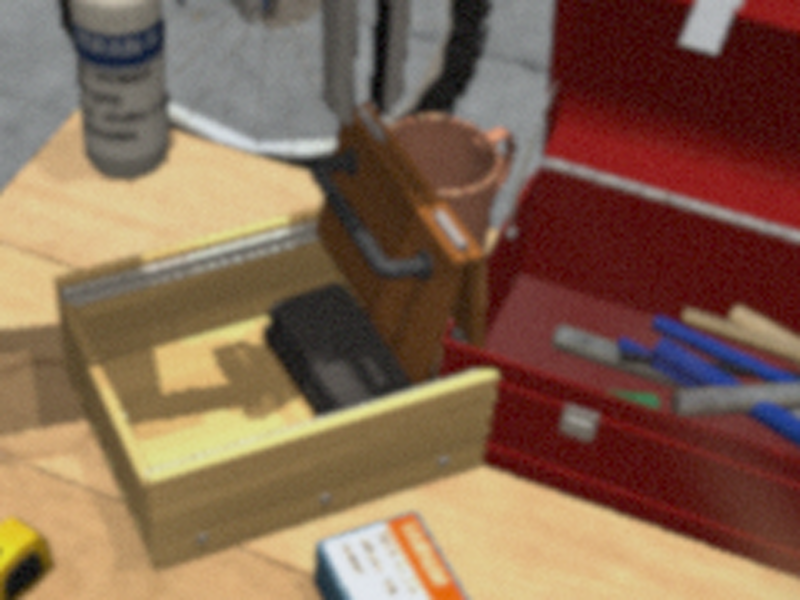

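View pics/top7.png

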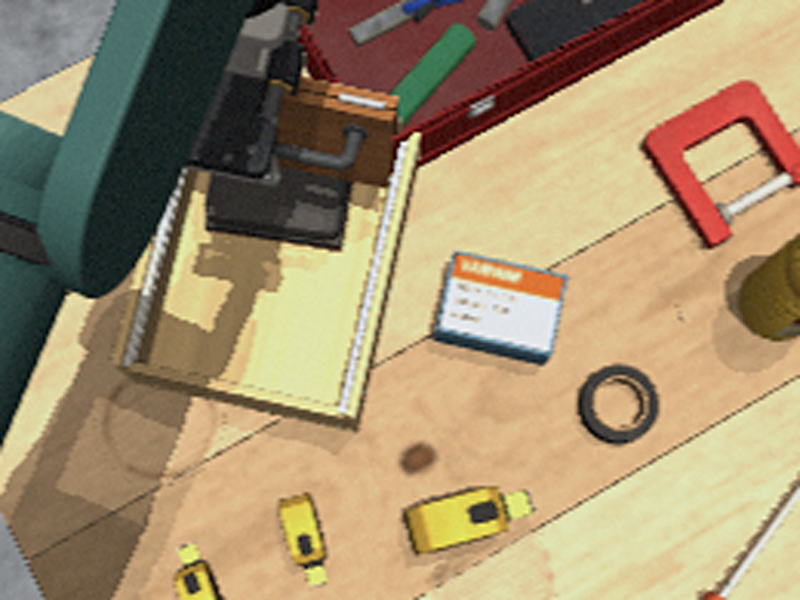

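The lid stands by itself, with the handle leg at (425,265), the same place as at the stop. The floor in front of the sanding block is free. Next is the tape measure.

Call:
step_arm:
  motion: "40 0 -2.1 -2.7 0 0 0;80 0 -2.2 -2.7 0 0 0;100 0 -2.2 -2.7 0 0 0;100 0 -2.2 -2.7 0 0 0;100 0 -2.2 -2.7 0 0 0;100 0 -2.2 -2.7 0 0 0;100 0 -2.2 -2.6 0 0 0;100 0 -2.2 -2.6 0 0 0;100 0 0 0 -0.12 0.002 0;100 0 0 0 -0.12 0.002 0;100 0 0 0 -0.12 0.002 0;100 0 0 0 -0.12 0.002 0;100 2.5 0 0 0 0 0;100 0 0 0 0 0 0"

```text
time: 11.75
tool_pos: [0.4013, -0.3405, 0.2149]
ee_rot: [2.422, 1.554, 2.694]
wrist_force: [-1.0, 0.1, -0.4]
width: 0.0942
```

```bash
python3 -c "
from h import *
to([.405,-.3425,.045],.272)
for n in('scene','top'):
  im=snapshot(n)
  c=im[150:330,120:360] if n=='scene' else im[135:330,170:430]
  cv2.imwrite('pics/%s8.png'%n,cv2.resize(c[:,:,::-1],(800,600),interpolation=cv2.INTER_CUBIC))
"
```

```text
t 11.75 pos [ 0.4013 -0.3405  0.2149] F [-1.   0.1 -0.4] w 0.0942 j [-0.81  0.05  1.43 -0.01  1.68 -1.08]
toolx [-0.015  0.007 -1.   ] toolz [ 0.963  0.268 -0.012] ang 0.2718
shift cm [16.98 -0.48  0.51]
rotvec [-0.    -0.012 -0.011]
```

View pics/scene8.png

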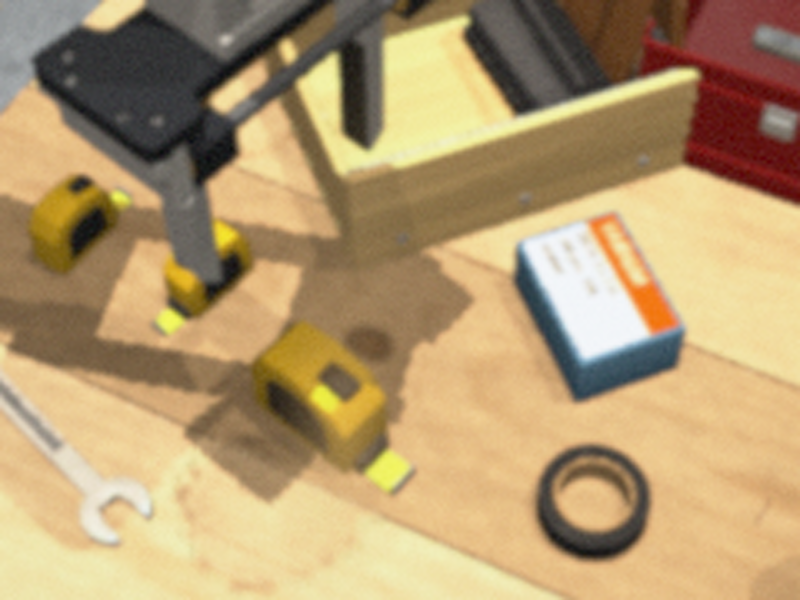

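View pics/top8.png

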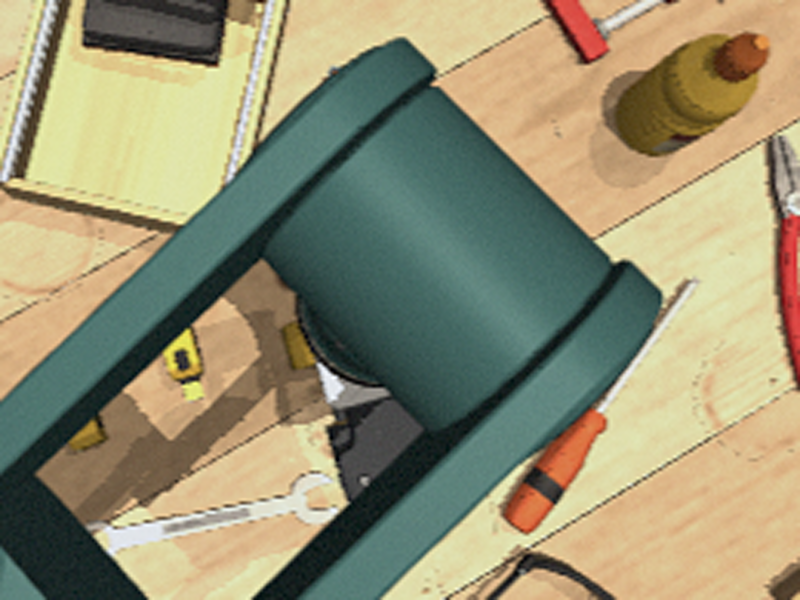

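Call:
step_arm:
  motion: "100 0 0 0 0 -0.012 -0.011;100 1 -0.29 0.3 0 0 0;100 2 0 0 0 0 0;100 3 0 0 0 0 0;100 3 0 0 0 0 0;100 3 0 0 0 0 0;100 2 0 0 0 0 0;100 1 0 0 0 0 0;100 0 0 0 0 0 0"

```text
time: 12.6
tool_pos: [0.4067, -0.3442, 0.068]
ee_rot: [-1.151, 1.566, -0.879]
wrist_force: [-0.0, 0.4, 0.2]
width: 0.094
```

```bash
python3 -c "
from h import *
to([.405,-.3425,.045],.272)
for n in('scene',):
  im=snapshot(n)
  c=im[150:330,120:360] if n=='scene' else im[135:330,170:430]
  cv2.imwrite('pics/%s9.png'%n,cv2.resize(c[:,:,::-1],(800,600),interpolation=cv2.INTER_CUBIC))
"
```

```text
t 12.6 pos [ 0.4067 -0.3442  0.068 ] F [-0.   0.4  0.2] w 0.094 j [-0.81  0.13  1.64 -0.    1.37 -1.08]
toolx [ 0.003 -0.004 -1.   ] toolz [0.963 0.269 0.002] ang 0.272
shift cm [ 2.3   0.22 -0.13]
rotvec [-0.     0.002  0.005]
```

View pics/scene9.png

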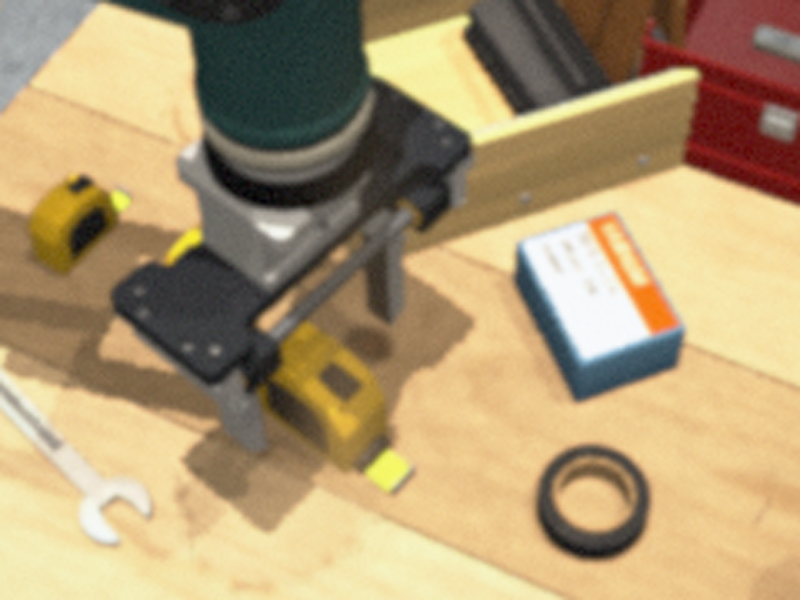

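The fingers straddle the tape body, with tips at (245,440) and (390,310). I'll lower and close.

Call:
step_arm:
  motion: "100 1.2 0.2 -0.1 0 0 0;100 1.1 0 0 0 0 0;60 0 0 0 0 0 0;20 0 0 0 0 0 0;20 0 0 0 0 0 0;20 0 0 0 0 0 0;20 0 0 0 0 0 0;20 0 0 0 0 0 0;20 0 0 0 0 0 0;20 0 0 0 0 0 0;20 0 0 0 0 0 0;20 0 0 0 0 0 0;20 0 0 0 0 0 0;20 0 0 0 0 0 0"

```text
time: 13.82
tool_pos: [0.4064, -0.344, 0.0478]
ee_rot: [-1.132, 1.561, -0.86]
wrist_force: [0.6, 0.6, 1.7]
width: 0.0341
```

Call:
step_arm:
  motion: "0 0 0 0 0 0 0;0 -0.5 0 0 0 0 0;0 -1 0 0 0 0 0;0 -2 0 0 0 0 0;0 -2 0 0 0 0 0;0 -2 0 0 0 0 0;0 -2 0 0 0 0 0;0 -2 0 0 0 0 0;0 -2 0 0 0 0 0;0 -0.5 0 0 0 0 0;0 0 0 0 0 0 0"

```text
time: 14.73
tool_pos: [0.4064, -0.3437, 0.1903]
ee_rot: [-1.106, 1.556, -0.834]
wrist_force: [-0.1, 0.1, -2.0]
width: 0.0339
```

```bash
python3 -c "
from h import *
B=[.6006,-.2053,-.208]
to(tf(B,(-.05,0,.19))[0],-.208+np.pi/2)
for n in('scene','top'):
  im=snapshot(n)
  cv2.imwrite('pics/%s10_raw.png'%n,im[:,:,::-1])
  c=im[60:330,60:420] if n=='scene' else im[135:330,170:430]
  cv2.imwrite('pics/%s10.png'%n,cv2.resize(c[:,:,::-1],(800,600),interpolation=cv2.INTER_CUBIC))
a=np.array
print([tuple((ray('top',(130+u*.325,75+v*.325),.041)-[B[0],B[1],0])@np.array([[np.cos(B[2]),-np.sin(B[2]),0],[np.sin(B[2]),np.cos(B[2]),0],[0,0,1]])) for u,v in((208,232),(342,248))])
"
```

```text
t 14.73 pos [ 0.4064 -0.3437  0.1903] F [-0.1  0.1 -2. ] w 0.0339 j [-0.81  0.05  1.48 -0.    1.6  -1.08]
toolx [ 0.01  -0.011 -1.   ] toolz [0.963 0.269 0.007] ang 0.2721
shift cm [1.000e-02 1.042e+01 1.799e+01]
rotvec [-1.091e+00 -1.000e-03  1.600e-02]
[(np.float64(0.01049142813498966), np.float64(0.05542161392589169), np.float64(0.041000000000000036)), (np.float64(0.02005606675816082), np.float64(-0.047999657936445256), np.float64(0.041000000000000036))]
```

View pics/scene10.png

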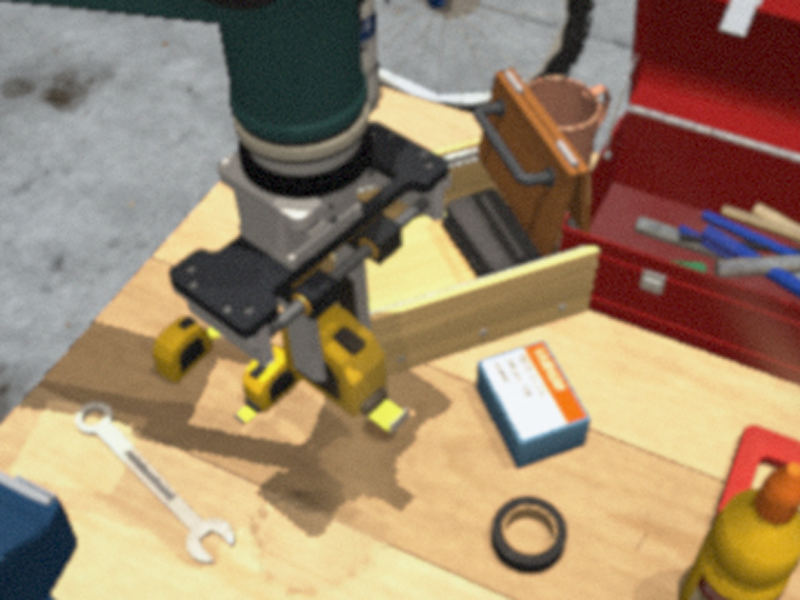

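The tape is held upright and clear of the bench. I'll turn it so its tab points to the bin's rear, then move over the bin.

Call:
step_arm:
  motion: "0 0 0 0 -0.109 0 0.002;0 0 0 0 -0.109 0 0.002;0 0 0 0 -0.109 0 0.002;0 0 0 0 -0.109 0 0.002;0 0 0 0 -0.109 0 0.002;0 0 0 0 -0.109 0 0.001;0 0 0 0 -0.109 0 0.001;0 0 0 0 -0.109 0 0.001;0 0 0 0 -0.109 0 0.001;0 0 0 0 -0.109 0 0.001;0 0 0 0 0 0 0"

```text
time: 15.75
tool_pos: [0.4049, -0.3421, 0.1854]
ee_rot: [0.952, 1.562, 2.316]
wrist_force: [-0.1, -0.1, -2.4]
width: 0.0339
```

```bash
python3 -c "
from h import *
B=[.6006,-.2053,-.208]
to(tf(B,(-.053,-.025,.19))[0],-.208+np.pi/2)
"
```

```text
t 15.75 pos [ 0.4049 -0.3421  0.1854] F [-0.1 -0.1 -2.4] w 0.0339 j [-0.81  0.06  1.48  0.    1.61 -2.17]
toolx [-0.006  0.006 -1.   ] toolz [0.206 0.979 0.005] ang 1.3638
shift cm [ -0.47 -11.04  14.92]
rotvec [ 0.001  0.005 -0.007]
```

Call:
step_arm:
  motion: "0 -0.3 -0.7 1 0 0 0;0 -0.2 -1.4 1.9 0 0 0;0 0 -2 2.7 0 0 0;0 0 -2 2.7 0 0 0;0 0 -2 2.7 0 0 0;0 0 -1.6 2.1 0 0 0;0 0 -0.9 1.2 0 0 0;0 0 -0.45 0.6 0 0 0;0 0 0 0 0 0 0;0 0 0 0 0 0 0"

```text
time: 16.58
tool_pos: [0.544, -0.2204, 0.1924]
ee_rot: [1.2, 1.566, 2.561]
wrist_force: [0.1, 0.6, -3.1]
width: 0.0339
```

```bash
python3 -c "
from h import *
B=[.6006,-.2053,-.208]
to(tf(B,(-.053,-.025,.055))[0],-.208+np.pi/2)
for n in('scene','top'):
  im=snapshot(n)
  cv2.imwrite('pics/%s11_raw.png'%n,im[:,:,::-1])
  c=im[60:240,180:420] if n=='scene' else im[75:270,130:390]
  cv2.imwrite('pics/%s11.png'%n,cv2.resize(c[:,:,::-1],(800,600),interpolation=cv2.INTER_CUBIC))
"
```

```text
t 16.58 pos [ 0.544  -0.2204  0.1924] F [ 0.1  0.6 -3.1] w 0.0339 j [-0.48  0.18  1.33  0.    1.64 -1.84]
toolx [-0.004  0.003 -1.   ] toolz [0.208 0.978 0.002] ang 1.3612
shift cm [1.374e+01 1.000e-02 1.200e-01]
rotvec [-0.002  0.002 -0.005]
```

View pics/scene11.png

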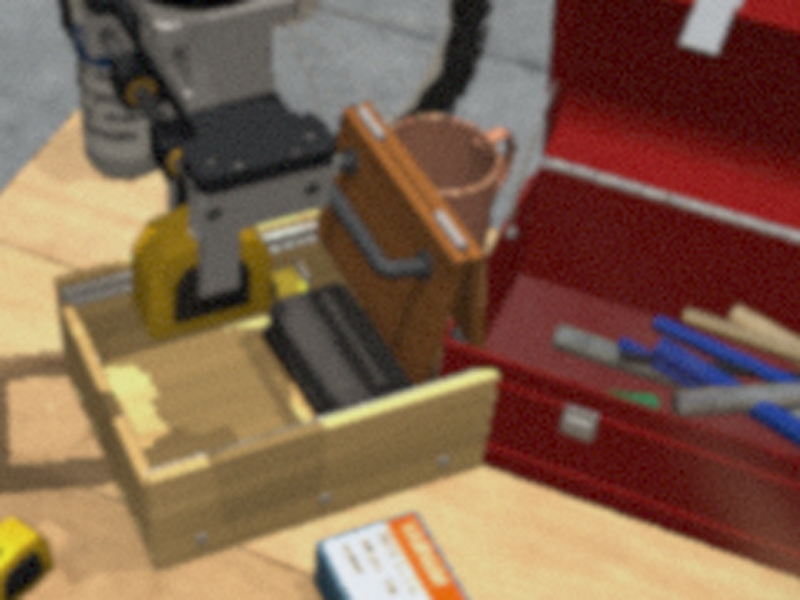

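View pics/top11.png

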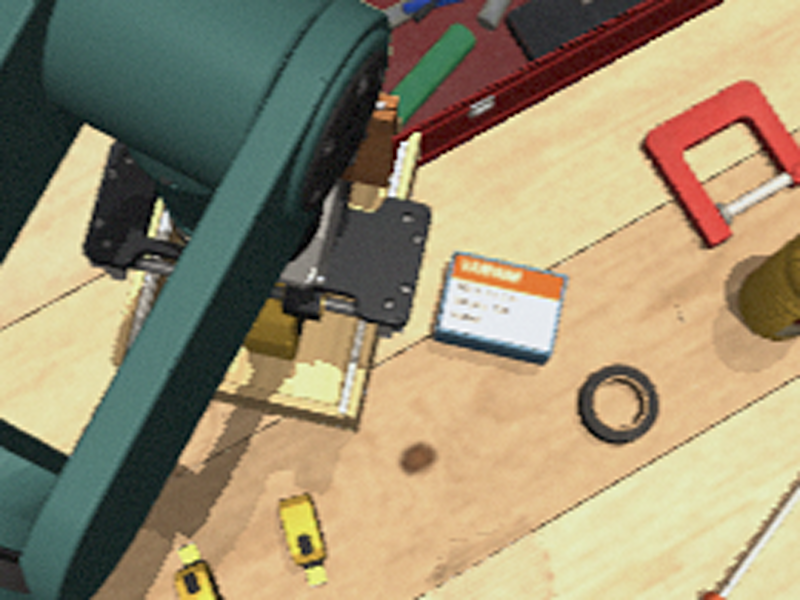

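The tape hangs upright over the front of the bin with its tab pointing rearward. I'll descend to just above the floor.

Call:
step_arm:
  motion: "0 1 0 0.1 0 0 0;0 2 0 0 0 0 0;0 2 0 0 0 0 0;0 2 0 0 0 0 0;0 2 0 0 0 0 0;0 2 0 0 0 0 0;0 1.2 0 0 0 0 0;0 0.6 0 0 0 0 0;0 0 0 0 0 0 0;0 0 0 0 0 0 0"

```text
time: 17.52
tool_pos: [0.5445, -0.2191, 0.0653]
ee_rot: [0.874, 1.567, 2.236]
wrist_force: [0.4, 0.0, -2.1]
width: 0.034
```

```bash
python3 -c "
from h import *
B=[.6006,-.2053,-.208]
to(tf(B,(-.053,-.025,.053))[0],-.208+np.pi/2)
for n in('scene',):
  im=snapshot(n)
  c=im[60:240,180:420]
  cv2.imwrite('pics/%s12.png'%n,cv2.resize(c[:,:,::-1],(800,600),interpolation=cv2.INTER_CUBIC))
"
```

```text
t 17.52 pos [ 0.5445 -0.2191  0.0653] F [ 0.4  0.  -2.1] w 0.034 j [-0.48  0.25  1.5   0.    1.39 -1.84]
toolx [-0.002  0.003 -1.   ] toolz [0.208 0.978 0.002] ang 1.3614
shift cm [1.23 0.09 0.01]
rotvec [-0.001  0.002 -0.003]
```

View pics/scene12.png

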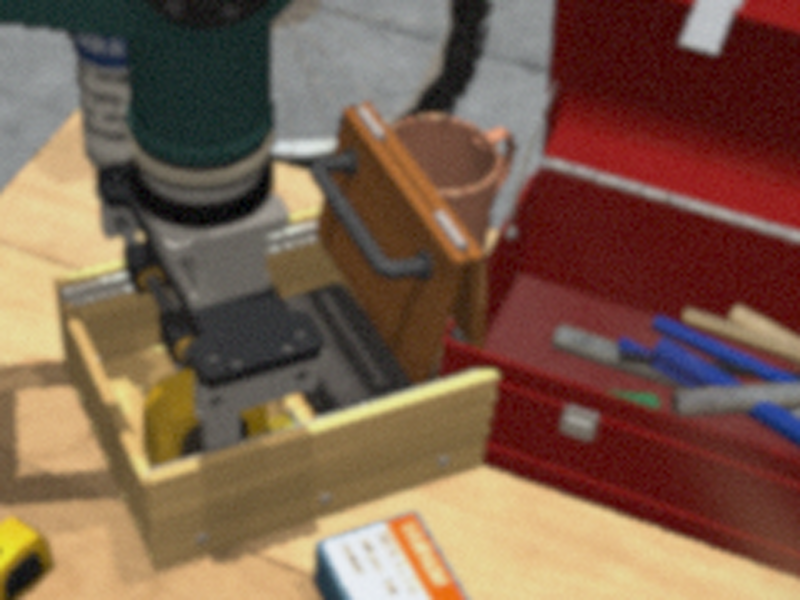

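Everything is clear: the tape sits between the front wall and the sanding block. I'll lower slowly until it touches.

Call:
step_arm:
  motion: "0 0.4 0.09 0 0 0 0;0 0.4 0 0 0 0 0;0 0.2 0 0 0 0 0;0 0 0 0 0 0 0"

```text
time: 17.9
tool_pos: [0.5432, -0.2182, 0.0543]
ee_rot: [0.996, 1.566, 2.358]
wrist_force: [0.1, -0.3, -3.1]
width: 0.0336
```

Call:
step_arm:
  motion: "0 0.1 0 0 0 0 0;0 0.1 0 0 0 0 0;0 0 0 0 0 0 0"

```text
time: 18.15
tool_pos: [0.5437, -0.2185, 0.0531]
ee_rot: [0.884, 1.567, 2.246]
wrist_force: [-1.2, -0.3, -1.6]
width: 0.0339
```

Call:
step_arm:
  motion: "0 0.1 0 0 0 0 0;0 0 0 0 0 0 0"

```text
time: 18.32
tool_pos: [0.5437, -0.2185, 0.053]
ee_rot: [0.857, 1.567, 2.219]
wrist_force: [-1.6, 1.4, 3.8]
width: 0.0342
```

Call:
step_arm:
  motion: "0 0.1 0 0 0 0 0;0 0 0 0 0 0 0"

```text
time: 18.48
tool_pos: [0.5437, -0.2186, 0.053]
ee_rot: [0.845, 1.568, 2.207]
wrist_force: [-4.2, 2.1, 7.4]
width: 0.0339
```

The tape is on the floor, with the upward force rising. Release.

Call:
step_arm:
  motion: "45 0 0 0 0 0 0;55 0 0 0 0 0 0;55 0 0 0 0 0 0;55 0 0 0 0 0 0;55 0 0 0 0 0 0;55 0 0 0 0 0 0"

```text
time: 18.98
tool_pos: [0.5434, -0.2184, 0.0505]
ee_rot: [0.961, 1.566, 2.323]
wrist_force: [-0.6, 0.5, -0.1]
width: 0.0516
```

Call:
step_arm:
  motion: "55 -0.5 0 0 0 0 0;55 -1 0 0 0 0 0;55 -2 0 0 0 0 0;55 -2.5 0 0 0 0 0;55 -3 0 0 0 0 0;55 -3 0 0 0 0 0;55 -3 0 0 0 0 0;55 -2 0 0 0 0 0;55 0 0 0 0 0 0"

```text
time: 19.73
tool_pos: [0.5463, -0.2202, 0.2286]
ee_rot: [-1.673, 1.562, -0.311]
wrist_force: [-0.8, -0.1, 0.6]
width: 0.0518
```

Call:
step_arm:
  motion: "55 0 3 -1 0 0 0;55 0 3 -1 0 0 0;55 0 3 -1 0 0 0;55 0 3 -1 0 0 0;55 0 3 -1 0 0 0;55 0 3 -1 0 0 0;55 0 3 -1 0 0 0;55 0 0 0 0 0 0;55 0 0 0 0 0 0"

```text
time: 20.48
tool_pos: [0.3231, -0.2439, 0.2212]
ee_rot: [0.827, 1.567, 2.187]
wrist_force: [0.5, 0.0, 0.7]
width: 0.0514
```

```bash
python3 -c "
from h import *
to([.4,-.3,.2])
for n in('scene','top'):
  im=snapshot(n)
  c=im[60:300,100:420] if n=='scene' else im[75:270,130:390]
  cv2.imwrite('pics/%s13.png'%n,cv2.resize(c[:,:,::-1],(800,600),interpolation=cv2.INTER_CUBIC))
"
```

```text
t 20.48 pos [ 0.3231 -0.2439  0.2212] F [0.5 0.  0.7] w 0.0514 j [-0.79 -0.24  1.68  0.    1.7  -2.15]
toolx [-0.002  0.003 -1.   ] toolz [0.21  0.978 0.002] ang 1.3596
shift cm [ 2.09 -8.7  -3.88]
```

View pics/scene13.png

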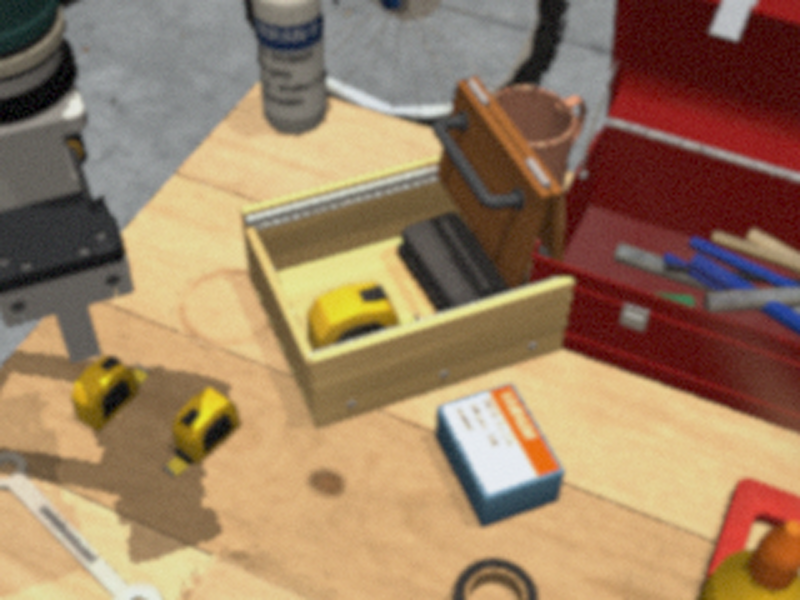

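View pics/top13.png

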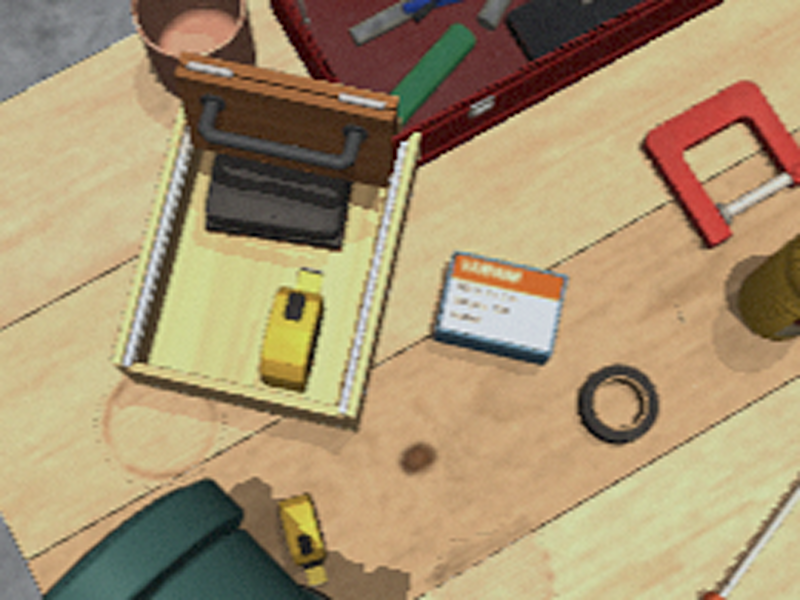

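The tape stands in the bin at (292,335) in the top view, clear of the block and the walls. The lid is upright and the bystanders haven't moved. I'll check the lid angle from the bar before handing in.

```bash
python3 -c "
from h import *
B=[.6006,-.2053,-.208]
for th in(1.42,1.36,1.3):
  c,s=np.cos(th),np.sin(th)
  X=lambda a,n,y:(.102-.102*c-a*c-n*s,y,.074+.102*s-a*s+n*c)
  p=tf(B,[X(.025,.035,0),X(.025,.035,-.045),X(0,.009,.075),X(0,.009,-.075)])
  print(th,'top crop',((proj('top',p)-[130,75])/.325).round(0).tolist(),'scene',((proj('scene',p)-[100,60])*2.5).round(0).tolist())
"
python3 -c "
import cv2
a=cv2.imread('pics/top13.png')[30:200,150:430];cv2.imwrite('pics/z.png',cv2.resize(a,(784,476)))"
```

```text
1.42 top crop [[276.0, 148.0], [341.0, 162.0], [174.0, 73.0], [394.0, 119.0]] scene [[459.0, 163.0], [484.0, 200.0], [454.0, 78.0], [540.0, 195.0]]
1.36 top crop [[274.0, 157.0], [339.0, 171.0], [172.0, 82.0], [392.0, 127.0]] scene [[450.0, 164.0], [475.0, 201.0], [447.0, 80.0], [533.0, 197.0]]
1.3 top crop [[271.0, 166.0], [337.0, 180.0], [171.0, 90.0], [390.0, 136.0]] scene [[442.0, 166.0], [467.0, 203.0], [441.0, 83.0], [526.0, 200.0]]
```

View pics/z.png

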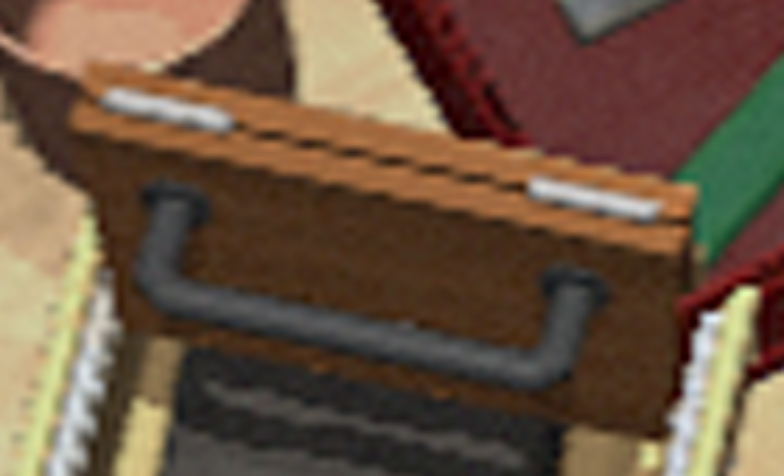

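The bar middle at crop (273,146) and the panel corner at (176,73) match the prediction for 1.42 rad: (276,148) and (174,73). For 1.36 rad they would be (274,157) and (172,82). Handing in.

```bash
python3 -c "
from bench import robot
print(robot.close_job())"
```

```text
the job is handed in; nothing more can be done
None
```

I opened the bin and set the tape measure down inside it, then handed the job in at about 20.6 s of the 72 s. `close_job` gives no verdict, so success rests on my last checks.

- **Lid:** I gripped the bow handle and folded the lid back until it pressed on its end stop, where the wrist force rose to about 27 N. After I let go, it stayed there. In the last top picture the handle bar and panel edge match an angle of about 1.42 rad, above the 1.36 needed.
- **Tape measure:** I picked the 98 mm tape measure, lowered it to the bin floor until I felt contact, and released it there. It stands upright in front of the sanding block, clear of it and of the walls.
- **Everything else:** The screw box, electrical tape and sanding block look unmoved in the pictures, judged by eye rather than measured. The arm is well clear, and the wrist force is near zero (under 1 N).

The bin position fit was off by up to about 2 pixels per camera. The tape measure fit was worse, up to about 4 pixels at the tab in the scene picture. Neither caused trouble, and no check failed.

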